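Fit the splined T-handle to the flattening press and wind it down

TASK

Put the loose T-handle on the toothed screw end that stands up out of the green press: push it down only lightly while rocking it to and fro about the screw until the teeth mesh, never leaning hard on it, and then slide it down fully home on the collar. Then turn the handle clockwise (seen from above) until the screw comes up firm against its stop, and let go, leaving the handle seated. Do not disturb the other things lying on the table.

Things in the scene. Friction and masses are not known exactly. Their poses are not given: they have to be found in the camera images.
- handle_grip (a point): Centre of the grip bar of the loose T-handle (0.4 to 0.7 kg), standing upright on its hub. Dark wooden bar with brass ends: 140 mm long (own x), 24 mm wide (y), 22 mm high. The point is on the hub's axis (own z, up), 71 mm above the hub's foot. Below the bar: a neck 22 mm in diameter, 60 to 46 mm above the foot, then a round dark steel hub 62 mm in diameter.
- handle_foot (a point): Centre of the T-handle hub's open lower end; axes as handle_grip. The bore opens downward here, is 40 mm deep and has four straight teeth 15.8 mm wide along its whole depth: the tooth tips lie 18.5 mm from the axis, the roots 24.5 mm. Seen from above the teeth lie at 45 degrees either side of the bar; the pattern repeats every 90 degrees.
- seat (a point): Point on the press screw's vertical axis at the top of its flat steel collar (58 mm diameter, 130 mm above the table), where the hub's foot sits when fully home. z up, x square to the beam, y along it. From 0 to 24 mm above the collar the screw end has four brass-coloured teeth, 12 mm wide, tips 22.5 mm from the axis, on a round core 34 mm in diameter.
- screw_top (a point): Top of the screw end, 38 mm above seat. From 24 to 38 mm above the collar it is a plain 34 mm pilot, its top 4 mm tapered. Where the teeth below stand is not measured and differs each time; they repeat every 90 degrees and mesh within about 4 degrees either way. Their tops are flat: an unmeshed hub rests on them with its foot 24 mm above home.
- screw (a joint): How far the press's screw is turned clockwise (seen from above), rad: from 0 to its firm stop at 1.35. It starts at 0.2 to 0.8, needs about 0.2 N m to turn and stays where it is left.
- press: Green press, fixed to the table: base 170 mm (x) by 200 mm (y), 22 mm thick, two steel columns, a beam 66 mm (x) by 200 mm (y), its top 120 mm above the table. Origin under the centre of the base, below the screw's axis; nothing on it stands higher than the screw end.
- tape_roll: Bystander: yellow roll, 70 mm in diameter, 40 mm high, standing on its end; origin under its centre.
- weight: Bystander: brass paperweight 70 x 44 x 18 mm with a small knob, 30 mm high in all; origin under its centre.
- inkstone: Bystander: black ink stone 100 x 150 x 24 mm; origin under its centre.
- water_bowl: Bystander: white bowl 110 mm in diameter, 50 mm high; origin under its centre.
- seal_a: Bystander: reddish stone block 26 x 26 x 60 mm, upright; origin under its centre.
- seal_b: Bystander: pale stone block 32 x 32 x 50 mm, upright; origin under its centre.
Mind the look-alikes: they are no part of the job. There is more than one size of the part that bears handle_grip; the job needs the larger.

How it is judged (in metres and radians):
On the way:
1. the teeth are meshed and the handle is fully home on the collar (z of handle_grip in the frame of seat between 0.068 and 0.0735 m and horizontal distance between handle_grip and seat below 0.005 m and angle between handle_grip's own z axis and vertical below 0.06 rad), for 0.2 s.
At the end, for the whole second after the job is handed in: The handle is fully home on the collar (hub foot within 2.5 mm of it), upright within 0.06 rad, on the screw's axis within 5 mm; the screw is turned clockwise to within 0.1 rad of its stop at 1.35; the handle is at rest (all of step 1 and value of joint screw above 1.25 rad and linear speed of handle below 0.02 m/s); the robot touches nothing.
It fails at once if the handle is leaned on hard before it is home (more than 60 N between handle and press) (contact force between handle and press above 60 N and z of handle_grip in the frame of seat above 0.076 m).
It fails at once if one of the other things on the table is pushed more than 30 mm from its place (distance of any of tape_roll, weight, inkstone, water_bowl, seal_a, seal_b from where it was at the start of the episode above 0.03 m).
It also fails if it takes over 72 s, if anything falls off the work surface, if the arm or the gripper's body presses on something with over 40 N, if the wrist force passes 120 N, or if a joint passes its speed limit or range.

ROBOT

A 6-joint arm with a two-finger parallel gripper is mounted at the origin on the work surface. World frame = base frame: x ahead of the robot, y to its left, z up, the work surface at z = 0. Lengths are in mm, angles in rad, forces in N, time in s.
With the tool pointing down it reaches from about 275 to 1000 mm from the base axis. Payload 8.4 kg.
Tool frame: the origin (TCP) lies midway between the tips of the shut fingers; the grasp point (between the pads) lies 19 mm behind it; y points along the fingers, z is the direction in which the jaws open and shut, and the axes are right-handed (so a half turn about y gives the same grasp; the last joint's range is limited). The gripper opens to 85 mm and grips with 20 to 120 N. Pads are 22 mm wide; open, the fingers measure 114 mm over their backs; the gripper's body (76 mm by 85 mm) begins 54 mm behind the grasp point. The pads swing forward as they close: fully open they stand 13 mm farther back than shut.
Start: joints at [-1.274, 0.353, 1.633, -0, 1.155, -0.002], TCP at [183.982, -597.309, 231.281] pointing down, gripper open.
Joint ranges: [-2.63, 2.63], [-0.92, 2.1], [0.06, 2.66], [-1.3, 4.44], [0, 2.69], [-3.02, 3.02]. Speed limits (rad/s): [2.22, 2.22, 2.79, 3.14, 3.14, 3.14].

INTERFACE

Orientations are given as [roll, pitch, yaw] about the fixed x, y, z axes, in that order (R = Rz(yaw) Ry(pitch) Rx(roll)).
In Python, from rig import r, imaging gives the robot as it stands. The module is installed in compiled form; this text tells all that it offers.
- The arm moves only by the tool send_rows, never from a script. Its argument "series" is a list of rows, each a list of 6 numbers: the shift along the tool's x, y, z in m, then the turn, a rotation vector about the tool's x, y, z in degrees. In form: [[dx, dy, dz, ax, ay, az], ...]. A call has 1 to 8 rows; each row shifts and turns the commanded pose from where the row before left it, along the tool's axes as they then stand; what a row does not reach is not made up. A row lasts 1/10 s, in which the tool goes at most 50 mm and 8.59 degrees, less where a joint would pass 70% of its speed; a pose out of reach is approached as far as the arm can. A call is refused whole if a number of a shift passes 0.05 or a number of a turn 8.59, either way. A call with a gripper value outside its range is refused whole. "gripper" is the opening, from 0 (shut) to 1 (fully open), set as the call begins (left out, the last holds). The fingers move at their own pace and stop on an object; "squeeze" is the grip in N (left out, the last holds). Time passes only in rows, so rows that do not move let the fingers close. It gives the time, the measured TCP pose, the force and the opening at its end, in the units of the state.
- r.sense(): the state, without advancing time (a new reading comes with each control period).
- imaging.grab_frame(name): name is "side" or "top"; returns a dict with "frame" (384x512x3 uint8, red, green, blue), "depth" (384x512 float32, mm along the optical axis (not along the pixel's ray), 0 where there is no reading), "intrinsics" (3x3 intrinsics, pixels), "origin" and "rotation" of the camera in the world. Camera axes: x right, y down, z forward; pixel columns grow to the right and rows downward; lengths in mm; the calibration is good to about 2 mm. A picture is of the moment at which its call begins.
- r.sign_off(): hands the job in, once; it reports no verdict.
The state is a dict: "clock": time; "qpos": joint angles; "qvel": joint speeds; "joint_efforts": joint torques, N m; "eef_pos": TCP position; "tcp_rot": TCP orientation; "contact_force": force on the tool from outside, world axes, zero at the start; "wrist_torque": the same for the moment, N m; "opening": opening from 0.0 (shut) to 1.0 (fully open).
Only numpy, scipy, OpenCV 4.12 (cv2) and the standard library are available. Lean on these libraries where they do the work, as an engineer would, in place of code of your own. Each camera call takes 0.05 s, during which the arm holds its last target.

## Working session

There is one attempt and no reset: what is moved stays moved. The work goes in short steps, Python scripts to look and compute and a tool call to move; the robot and the scene stay as the last step left them, time stands still between calls to the robot, and variables do not carry over. Pictures are saved under pics/ and viewed, and the job is handed in when it is done.

Besides the shell and the picture viewer there is one more tool, called after "Request:" as name(argument=value, ...) on one line, values as JSON. send_rows: Moves the arm, as the interface text tells. Its arguments: {"type":"object","properties":{"series":{"type":"array","items":{"type":"array","items":{"type":"number"}}},"gripper":{"type":"number"},"squeeze":{"type":"number"}},"required":["series"]}

```bash
mkdir -p pics; ls; cat > h.py <<'E'
import numpy as np, cv2
from rig import r, imaging
def grab(n):
    d=imaging.grab_frame(n); return d
def save(d,fn,box=None,sc=1.5):
    im=d["frame"][:,:,::-1]
    if box: im=im[box[1]:box[3],box[0]:box[2]]
    cv2.imwrite(fn,cv2.resize(im,None,fx=sc,fy=sc,interpolation=cv2.INTER_CUBIC))
def cloud(d):
    K=np.array(d["intrinsics"]);z=d["depth"].astype(float)
    v,u=np.mgrid[:z.shape[0],:z.shape[1]]
    p=np.stack([(u-K[0,2])/K[0,0]*z,(v-K[1,2])/K[1,1]*z,z],-1)
    w=p@np.array(d["rotation"]).T+np.array(d["origin"]); w[z==0]=np.nan
    return w
E
python3 - <<'E'
from h import *
import pickle
for n in("side","top"):
    d=grab(n);save(d,f"pics/{n}0.png");pickle.dump(d,open(n+"0.pkl","wb"));print(n,d["origin"],d["rotation"],d["intrinsics"])
print(r.sense())
E
```

```text
pics
side [ 316.33249334 1182.2970442  1022.11315073] [-2.20891729  0.00868231 -2.9463205 ] [[443.81288931   0.         253.61864327]
 [  0.         443.81288931 186.75416913]
 [  0.           0.           1.        ]]
top [ 339.99184481   13.60033736 1512.2216089 ] [-2.98737400e+00 -1.41497429e-03 -1.54420738e+00] [[417.11229889   0.         260.02731483]
 [  0.         417.11229889 195.06435404]
 [  0.           0.           1.        ]]
{'clock': 0.1, 'qpos': array([-1.27441141e+00,  3.53589601e-01,  1.63406802e+00,  5.38346987e-07,
        1.15521900e+00, -2.38910927e-03]), 'qvel': array([ 0.00100371, -0.00115429, -0.00152442,  0.00012367,  0.00066373,
        0.00046679]), 'joint_efforts': array([ 1.04387720e-03, -6.06355476e+01, -3.42818534e+01,  6.44469651e-05,
        3.79991528e-03,  1.09301858e-06]), 'eef_pos': array([ 183.84626766, -596.88884903,  230.62654162]), 'tcp_rot': array([-1.57208028e+00,  3.55975957e-06, -2.84281885e+00]), 'contact_force': array([-0.00043095,  0.14328627,  0.11612145]), 'wrist_torque': array([-0.02699717,  0.05460406,  0.04723946]), 'opening': 1.0007071270178285}
```

View pics/top0.png

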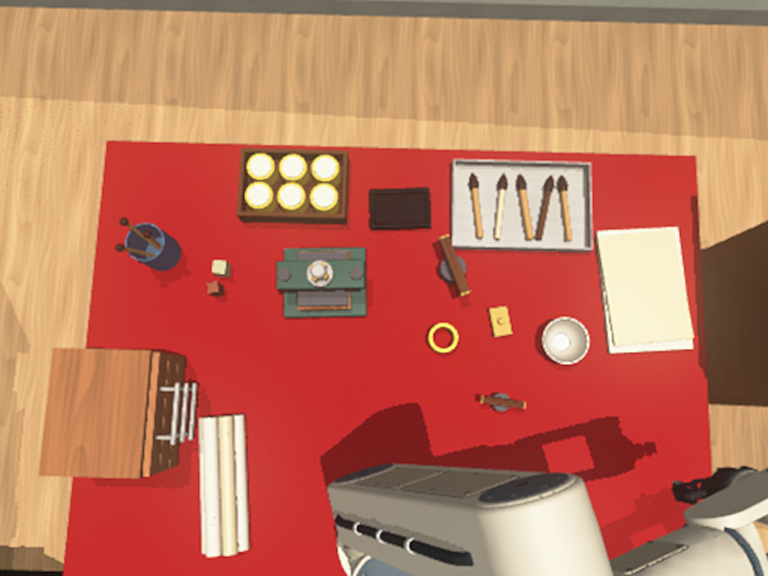

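View pics/side0.png

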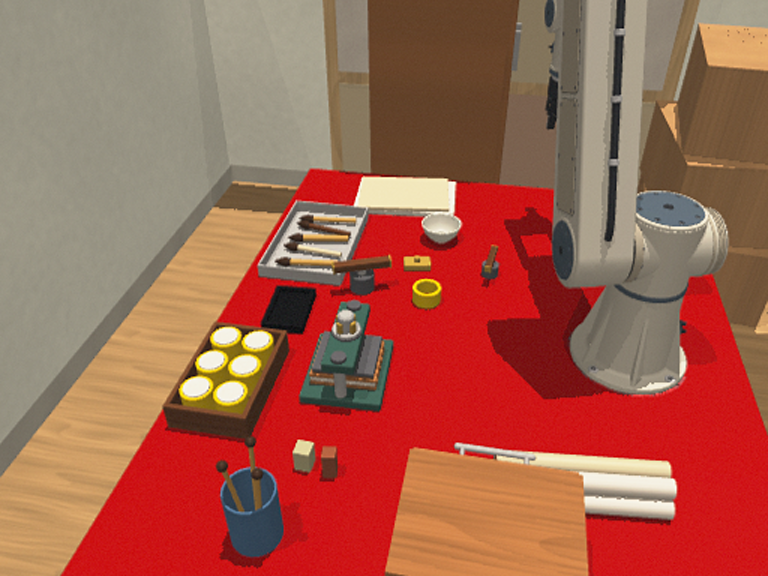

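Two T-handles are visible in the enlarged top view: one at (454,266) with a long bar, and one at (500,402) that is clearly smaller. The larger one fits; I'll confirm it by measuring and in a crop. The press screw is at (320,272).

```bash
python3 - <<'E'
s=open('h.py').read()
s=s.replace('w=p@np.array(d["rotation"]).T','from scipy.spatial.transform import Rotation as R\n    w=p@R.from_euler("xyz",d["rotation"]).as_matrix().T')
open('h.py','w').write(s)
E
cat > m.py <<'E'
from h import *
import pickle
t=pickle.load(open("top0.pkl","rb"));s=pickle.load(open("side0.pkl","rb"))
W=cloud(t);S=cloud(s)
print("table",W[200:230,190:260].reshape(-1,3).mean(0))
a=t["frame"][150:215,170:350,::-1];b=s["frame"][155:260,190:300,::-1]
cv2.imwrite("pics/c1.png",cv2.resize(a,None,fx=4,fy=4,interpolation=cv2.INTER_CUBIC))
cv2.imwrite("pics/c2.png",cv2.resize(b,None,fx=5.5,fy=5.5,interpolation=cv2.INTER_CUBIC))
for nm,C,box in(("top",W,(285,150,325,205)),("side",S,(215,160,265,200)),("topsmall",W,(310,255,360,280))):
    p=C[box[1]:box[3],box[0]:box[2]].reshape(-1,3);
    print(nm,"zmax",np.nanmax(p[:,2]))
    q=p[(p[:,2]>(70 if nm!="topsmall" else 40))&(p[:,2]<100)]
    if len(q)<5: continue
    c=q[:,:2].mean(0);u,sv,vt=np.linalg.svd(q[:,:2]-c);e=(q[:,:2]-c)@vt.T
    mid=(e.max(0)+e.min(0))/2
    print(len(q),c,c+mid@vt,"z",np.percentile(q[:,2],[10,50,90]),"ax",vt[0],np.degrees(np.arctan2(vt[0,1],vt[0,0])),"len",np.ptp(e,axis=0))
for nm,C,box in(("top",W,(180,150,250,215)),("side",S,(195,190,270,275))):
    p=C[box[1]:box[3],box[0]:box[2]].reshape(-1,3)
    for lo,hi in((112,124),(126,134),(135,149),(150,157),(158,175)):
        q=p[(p[:,2]>lo)&(p[:,2]<hi)]
        if len(q):print(nm,lo,hi,len(q),q.mean(0),q.min(0),q.max(0))
E
python3 m.py
```

```text
table [nan nan nan]
top zmax 90.10313525833612
297 [ 631.9439402 -131.2030994] [ 632.50073525 -131.82387922] z [76.59858534 80.66555086 85.14841734] ax [-0.92686688 -0.37539019] -157.9515690641687 len [146.65137236  25.38533151]
side zmax 86.8857232077371
237 [ 633.4632789  -126.71486637] [ 633.02823489 -129.44113394] z [73.08872226 80.37342796 83.62107365] ax [0.92929944 0.36932717] 21.67412820283534 len [146.60870565  33.80051881]
topsmall zmax 61.96891267050023
146 [ 318.97527317 -248.9703976 ] [ 318.85642604 -249.48203911] z [50.52402507 55.53070834 59.1429305 ] ax [-0.11791146 -0.99302411] -96.77158221179552 len [101.4932955   16.16035414]
top 112 124 750 [592.49728184 174.24210298 118.71545965] [556.64892574  75.48209044 112.16863427] [632.15429675 275.52347492 123.95964742]
top 126 134 167 [592.38923976 176.32073928 129.12085628] [564.76406786  82.58400269 126.03613743] [623.24123763 271.89765029 133.92870122]
top 135 149 14 [586.53391156 173.24525776 142.77207078] [566.95404084 155.19703889 135.22453386] [610.358774   198.47539353 148.69210523]
top 150 157 19 [589.18028695 16
[... 241 characters left out ...]
99]
side 112 124 564 [590.73705902 199.38212311 119.38491363] [559.18827072  75.68252657 112.22436157] [631.3874404  279.33895989 123.98965702]
side 126 134 167 [593.33832771 191.19695741 129.39065302] [568.56930587  81.22391848 126.03632468] [622.42548159 275.06776009 133.59648673]
side 135 149 50 [594.67549769 188.69067233 141.18661405] [575.67267966 163.20600529 135.02042854] [621.74859302 198.54194623 148.80352786]
side 150 157 38 [593.90349517 188.53870403 153.46075618] [574.95467198 162.90633457 150.0720728 ] [617.04907529 199.7489736  156.96083578]
side 158 175 77 [594.80639676 181.84609023 165.87960439] [579.80460679 161.99881453 158.70493998] [611.63981968 196.81837949 171.48774556]
```

View pics/c1.png

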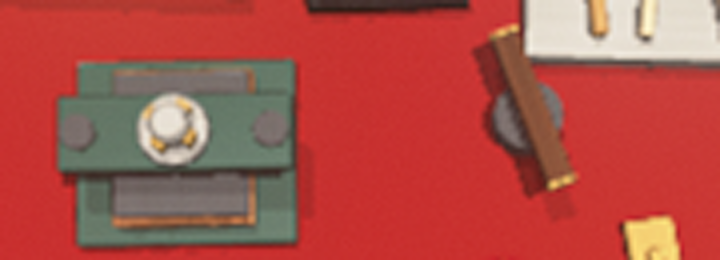

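View pics/c2.png

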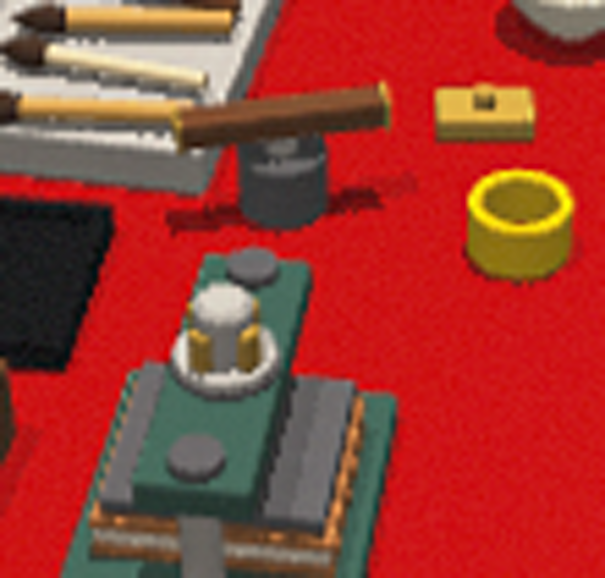

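The crops confirm it: the handle at top-crop (530,110) has a bar of about 146x25 mm with its top near 82 mm, while the other's bar is about 100 mm. So the first is the larger one. Next I'll refine its pose, the screw axis and the tooth angle.

```bash
cat >> h.py <<'E'
from scipy.spatial.transform import Rotation as Rot
def proj(d,P):
    K=np.array(d["intrinsics"]);R=Rot.from_euler("xyz",d["rotation"]).as_matrix()
    c=(np.asarray(P,float)-np.array(d["origin"]))@R
    return c[...,:2]/c[...,2:]*[K[0,0],K[1,1]]+K[:2,2]
def hullmask(d,P,box,s=4):
    uv=(proj(d,P)-[box[0]-.5,box[1]-.5])*s-.5
    m=np.zeros(((box[3]-box[1])*s,(box[2]-box[0])*s),np.uint8)
    h=cv2.convexHull(np.round(uv*16).astype(np.int32).reshape(-1,1,2))
    cv2.fillConvexPoly(m,h,1,shift=4)
    return cv2.resize(m.astype(np.float32),(box[2]-box[0],box[3]-box[1]),interpolation=cv2.INTER_AREA)
E
cat > fit.py <<'E'
from h import *
import pickle
from scipy.optimize import minimize
t=pickle.load(open("top0.pkl","rb"));s=pickle.load(open("side0.pkl","rb"))
def hsv(d,b): return cv2.cvtColor(d["frame"][b[1]:b[3],b[0]:b[2]],cv2.COLOR_RGB2HSV).astype(int)
# handle bar
W=cloud(t);S=cloud(s)
def barP(x,y,a):
    L=np.array([[i*70,j*12,k] for i in(-1,1) for j in(-1,1) for k in(60,82)],float)
    c,sn=np.cos(a),np.sin(a)
    return np.c_[c*L[:,0]-sn*L[:,1]+x,sn*L[:,0]+c*L[:,1]+y,L[:,2]]
for nm,d,C,b in(("top",t,W,(285,148,325,208)),("side",s,S,(212,160,270,205))):
    z=C[b[1]:b[3],b[0]:b[2],2]
    H=hsv(d,b); print(nm)
    m=((z>62)&(z<95)&~((H[...,1]<60))).astype(np.float32)
    m=((H[...,0]>3)&(H[...,0]<32)&(H[...,1]>70)&(z>50)).astype(np.float32) if 1 else m
    cv2.imwrite(f"pics/mask_{nm}.png",cv2.resize((m*255).astype(np.uint8),None,fx=8,fy=8,interpolation=0))
    f=lambda q:((hullmask(d,barP(q[0],q[1],q[2]),b)-m)**2).sum()
    best=None
    for a in(18,21,24):
        o=minimize(f,[632,-131,np.radians(a)],method="Nelder-Mead",options=dict(initial_simplex=[[632,-131,np.radians(a)],[636,-131,np.radians(a)],[632,-126,np.radians(a)],[632,-131,np.radians(a+3)]],xatol=.01,fatol=.01,maxiter=400))
        if best is None or o.fun<best.fun:best=o
    print(best.x[:2],np.degrees(best.x[2]),best.fun,m.sum())
th=np.linspace(0,2*np.pi,40)
for nm,d,b,in(("top",t,(190,155,236,210)),("side",s,(205,195,260,245))):
    H=hsv(d,b)
    brass=((H[...,0]>12)&(H[...,0]<32)&(H[...,1]>90)&(H[...,2]>90))
    print(nm,"brass px",brass.sum());
    bright=((H[...,1]<50)&(H[...,2]>140))|brass
    cv2.imwrite(f"pics/b_{nm}.png",cv2.resize(np.hstack([bright*255,brass*255]).astype(np.uint8),None,fx=6,fy=6,interpolation=0))
    cv2.imwrite(f"pics/rgb_{nm}.png",cv2.resize(d["frame"][b[1]:b[3],b[0]:b[2],::-1],None,fx=10,fy=10,interpolation=0))
E
python3 fit.py; python3 -c "
import cv2,numpy as np
a=[cv2.imread('pics/rgb_%s.png'%n) for n in('top','side')]
h=max(i.shape[0] for i in a);a=[cv2.copyMakeBorder(i,0,h-i.shape[0],0,10,0) for i in a]
x=np.hstack(a);cv2.imwrite('pics/rgb.png',cv2.resize(x,None,fx=.75,fy=.75))
a=[cv2.imread('pics/%s.png'%n) for n in('mask_top','mask_side','b_top','b_side')]
h=max(i.shape[0] for i in a);a=[cv2.copyMakeBorder(i,0,h-i.shape[0],0,10,0,value=(0,0,255)) for i in a]
x=np.hstack(a);cv2.imwrite('pics/msk.png',cv2.resize(x,(800,int(800*x.shape[0]/x.shape[1]))))
"
```

```text
top
[ 632.02175612 -132.00118049] 21.41091333623239 24.90234375 309.0
side
[ 634.49536786 -132.13464669] 22.239536238305362 45.87890625 316.0
top brass px 55
side brass px 104
```

View pics/rgb.png

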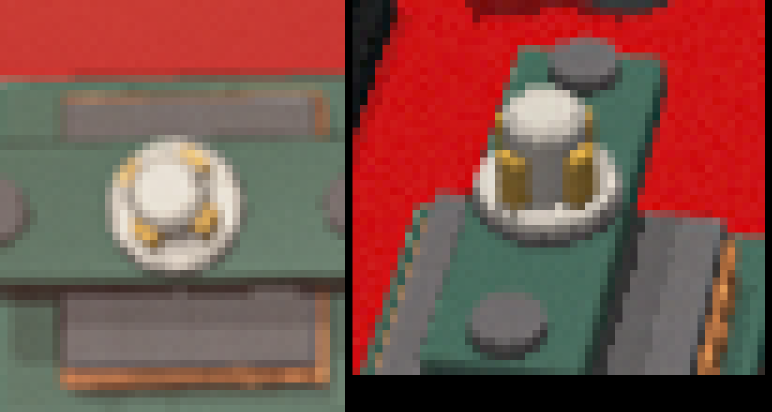

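View pics/msk.png

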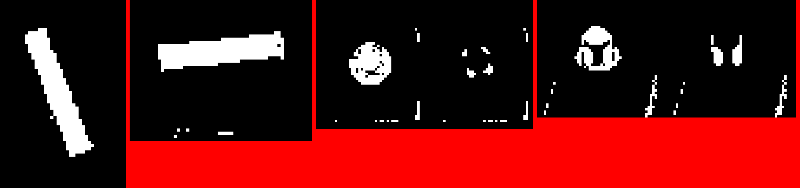

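```bash
cat > fit2.py <<'E'
from h import *
import pickle,sys
from scipy.optimize import minimize
tag=sys.argv[1] if len(sys.argv)>1 else "0"
t=pickle.load(open(f"top{tag}.pkl","rb"));s=pickle.load(open(f"side{tag}.pkl","rb"))
th=np.linspace(0,2*np.pi,40,endpoint=False)
def cyl(x,y,r,z0,z1): return np.array([[x+r*np.cos(a),y+r*np.sin(a),z] for a in th for z in(z0,z1)])
def core(x,y): return np.r_[cyl(x,y,17,130,164),cyl(x,y,14,164,168)]
def tooth(x,y,a):
    c,sn=np.cos(a),np.sin(a)
    return np.array([[x+c*u-sn*v,y+sn*u+c*v,z] for u in(12,22.5) for v in(-6,6) for z in(130,154)])
def model(d,b,x,y,a):
    sil=np.maximum(hullmask(d,cyl(x,y,29,124,130),b),hullmask(d,core(x,y),b))
    cm=hullmask(d,core(x,y),b)
    cam=np.array(d["origin"])[:2]-[x,y];
    br=np.zeros_like(cm)
    for k in range(4):
        aa=a+k*np.pi/2
        near=np.cos(aa)*cam[0]+np.sin(aa)*cam[1]>0
        m=hullmask(d,tooth(x,y,aa),b)
        top=hullmask(d,core(x,y)[core(x,y)[:,2]>154-1],b) if 0 else None
        up=hullmask(d,np.r_[cyl(x,y,17,154,164),cyl(x,y,14,164,168)],b)
        m=m*(1-(up if near else cm))
        br=np.maximum(br,m); sil=np.maximum(sil,m)
    return sil,br
if __name__=="__main__":
  fs=[]
  for nm,d,b,in(("top",t,(200,165,228,200)),("side",s,(215,203,248,232))):
    f=d["frame"][b[1]:b[3],b[0]:b[2]].astype(float)
    H=cv2.cvtColor(f.astype(np.uint8),cv2.COLOR_RGB2HSV).astype(int)
    B=np.clip((f[...,0]-f[...,2]-15)/(np.maximum(f[...,0],40)*.5),0,1)*(H[...,0]>12)*(H[...,0]<34)
    # silhouette: not green, not red
    G=((f[...,1]-f[...,0])>8)|((f[...,0]-f[...,1])>90)
    Sg=1-G.astype(float)
    def cost(q,d=d,b=b,B=B,Sg=Sg):
        sil,br=model(d,b,*q); 
        return 0.5*((sil-Sg)**2).sum()+1.5*((br-B)**2).sum()
    fs.append(cost); res=[]
    for a0 in range(0,90,10):
        x0=np.array([593.5,176.5,np.radians(a0)])
        o=minimize(cost,x0,method="Nelder-Mead",options=dict(initial_simplex=[x0,x0+[3,0,0],x0+[0,3,0],x0+[0,0,.15]],xatol=.01,fatol=.01))
        res.append((o.fun,*o.x[:2],np.degrees(o.x[2])%90))
    for q in sorted(res)[:3]:print(nm,np.round(q,2))
E
python3 fit2.py
```

```text
top [253.12 596.75 178.6   59.72]
top [253.15 596.77 178.54  58.34]
top [253.21 596.78 178.52  58.75]
side [107.15 596.1  177.23  62.38]
side [107.16 596.15 177.22  62.57]
side [107.26 596.14 177.27  62.57]
```

```bash
sed -i 's/    Sg=1-G.astype(float)/    Sg=1-G.astype(float)\n    if nm=="top": Sg=((f.max(-1)>135)\&(f.max(-1)-f[...,1]<60)).astype(float)\n    cv2.imwrite(f"pics\/s_{nm}.png",cv2.resize(np.hstack([Sg*255,B*255]).astype(np.uint8),None,fx=8,fy=8,interpolation=0))/' fit2.py; python3 fit2.py; python3 -c "
import pickle;t=pickle.load(open('top0.pkl','rb'))['frame'];print(t[183,200:228])"
```

```text
top [ 31.19 596.75 178.52  58.3 ]
top [ 31.29 596.81 178.54  58.98]
top [ 31.29 596.85 178.52  59.47]
side [107.15 596.1  177.23  62.38]
side [107.16 596.15 177.22  62.57]
side [107.26 596.14 177.27  62.57]
[[101 121 103]
 [101 120 103]
 [ 99 118 100]
 [ 97 116  98]
 [141 140 128]
 [212 199 186]
 [235 228 216]
 [206 194 179]
 [165 153 140]
 [200 189 178]
 [221 209 197]
 [225 216 201]
 [224 212 198]
 [212 199 186]
 [191 180 169]
 [164 154 142]
 [165 140 108]
 [212 164  89]
 [203 159  93]
 [199 184 165]
 [236 230 218]
 [198 186 174]
 [107 105  97]
 [ 98 115 100]
 [103 123 106]
 [104 125 109]
 [103 123 107]
 [103 124 106]]
```

View pics/s_top.png

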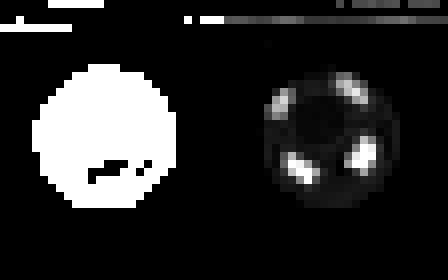

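View pics/s_side.png

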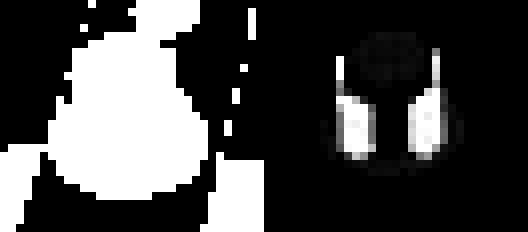

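Screw axis ≈ (596.5,178), with teeth at ≈60° mod 90. The handle is at ≈(632.5,-132) with its bar at 21.5°. I'll go there.

```bash
cat > go.py <<'E'
from h import *
import sys
# usage: go.py x y z yaw(deg)
s=r.sense(); p=s["eef_pos"]; R=Rot.from_euler("xyz",s["tcp_rot"])
yaw=np.degrees(s["tcp_rot"][2])
print("clk",round(s["clock"],2),"pos",p.round(1),"rpy",np.degrees(s["tcp_rot"]).round(2),"F",s["contact_force"].round(1),"T",s["wrist_torque"].round(2),"op",round(s["opening"],3),"q",s["qpos"].round(2))
if len(sys.argv)>4:
    x,y,z,w=map(float,sys.argv[1:5])
    Rt=Rot.from_euler("xyz",[-90,0,w],degrees=True)
    print("rotvec(tool,deg)",np.degrees((R.inv()*Rt).as_rotvec()).round(2))
    d=np.array([x,y,z])-p
    print("delta in tool now",R.inv().apply(d).round(1)," after turn",Rt.inv().apply(d).round(1))
E
python3 go.py 632.5 -132 150 -158.5
```

```text
clk 0.1 pos [ 183.8 -596.9  230.6] rpy [ -90.07    0.   -162.88] F [-0.   0.1  0.1] T [-0.03  0.05  0.05] op 1.001 q [-1.27  0.35  1.63  0.    1.16 -0.  ]
rotvec(tool,deg) [ 0.07 -4.38 -0.  ]
delta in tool now [-565.6   81.  -312.1]  after turn [-587.8   80.6 -268.1]
```

Request:
send_rows(series=[[0,0,0,0,-4.4,0],[-0.042,0,-0.0192,0,0,0],[-0.042,0,-0.0192,0,0,0],[-0.042,0,-0.0192,0,0,0],[-0.042,0,-0.0192,0,0,0],[-0.042,0,-0.0192,0,0,0],[-0.042,0,-0.0192,0,0,0],[-0.042,0,-0.0192,0,0,0]], gripper=1, squeeze=40)

```text
clock: 0.9
eef_pos: [409.1, -362.8, 231.1]
tcp_rot: [-1.571, -0.0, -2.766]
contact_force: [0.5, -0.3, 1.0]
opening: 0.999
```

Request:
send_rows(series=[[-0.042,0,-0.0192,0,0,0],[-0.042,0,-0.0192,0,0,0],[-0.042,0,-0.0192,0,0,0],[-0.042,0.01,-0.0192,0,0,0],[-0.042,0.02,-0.0192,0,0,0],[-0.042,0.02,-0.0192,0,0,0],[-0.04,0.02,-0.0182,0,0,0],[0,0,0,0,0,0]])

```text
clock: 1.7
eef_pos: [631.9, -129.4, 158.1]
tcp_rot: [-1.574, -0.002, -2.762]
contact_force: [-0.5, -0.7, -0.6]
opening: 0.999
```

```bash
python3 go.py 632.5 -132 54 -158.5; python3 - <<'E'
from h import *
import pickle
for n in("side","top"):
    d=grab(n);save(d,f"pics/{n}1.png",(180,110,380,260) if n=="top" else (150,60,350,210),4)
E
```

```text
clk 1.7 pos [ 631.9 -129.4  158.1] rpy [-9.0170e+01 -1.2000e-01 -1.5827e+02] F [-0.5 -0.7 -0.6] T [-0.   -0.03 -0.02] op 0.999 q [-0.2   0.46  1.65  0.    1.04  0.99]
rotvec(tool,deg) [0.16 0.23 0.12]
delta in tool now [  0.2 104.1   3. ]  after turn [  0.4 104.1   2.7]
```

View pics/side1.png

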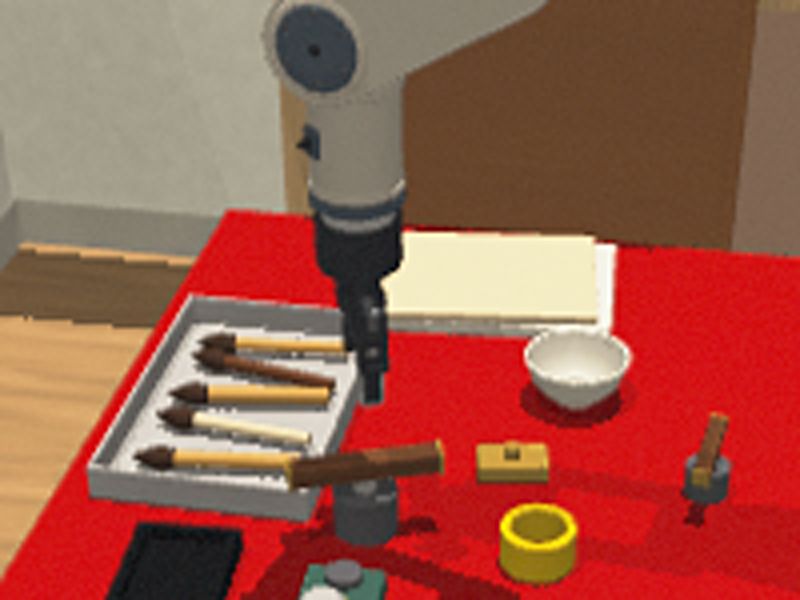

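View pics/top1.png

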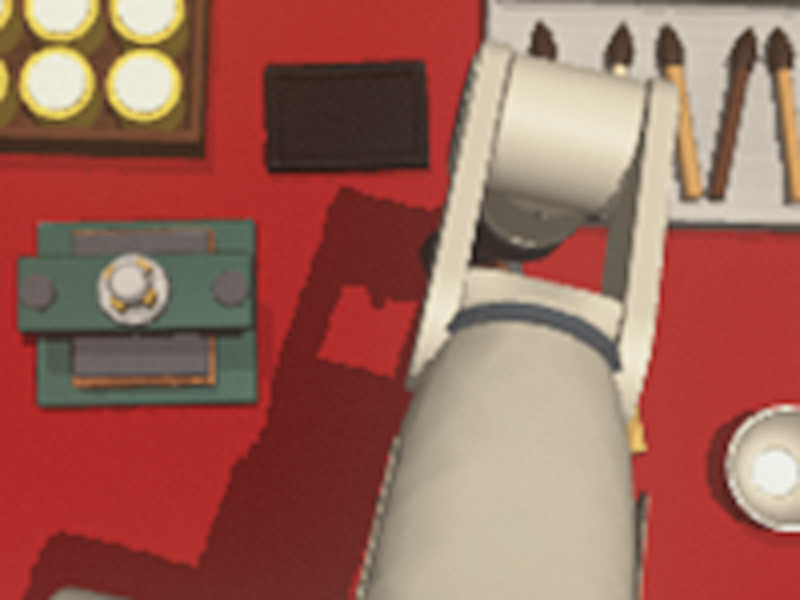

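```bash
python3 go.py 632.5 -132 54 -158.5
```

```text
clk 1.8 pos [ 630.2 -132.6  160.3] rpy [-9.0060e+01 -1.2000e-01 -1.5836e+02] F [ 0.4 -0.2  0.6] T [-0.02  0.    0.04] op 0.998 q [-0.21  0.45  1.65 -0.    1.04  0.98]
rotvec(tool,deg) [0.06 0.14 0.12]
delta in tool now [ -2.6 106.3   0.4]  after turn [ -2.4 106.3   0.2]
```

The side view shows the open jaws at (370,390), straight above the bar's middle at (365,465). Descending.

Request:
send_rows(series=[[-0.0025,0.02,0,0,0,0],[0,0.02,0,0,0,0],[0,0.02,0,0,0,0],[0,0.02,0,0,0,0],[0,0.015,0,0,0,0],[0,0.01,0,0,0,0],[0,0,0,0,0,0],[0,0,0,0,0,0]])

```text
clock: 2.6
eef_pos: [633.0, -133.1, 57.1]
tcp_rot: [-1.57, 0.0, -2.766]
contact_force: [0.4, 0.6, 0.2]
opening: 1.0
```

```bash
python3 go.py 632.5 -132 54 -158.5
```

```text
clk 2.6 pos [ 633.  -133.1   57.1] rpy [-8.998e+01  2.000e-02 -1.585e+02] F [0.4 0.6 0.2] T [ 0.01 -0.03 -0.02] op 1.0 q [-0.21  0.58  1.71 -0.    0.85  0.99]
rotvec(tool,deg) [-0.02  0.   -0.02]
delta in tool now [ 0.1  3.1 -1.2]  after turn [ 0.1  3.1 -1.2]
```

Request:
send_rows(series=[[0,0.002,-0.001,0,0,0],[0,0,0,0,0,0]])

```text
clock: 2.8
eef_pos: [632.8, -131.8, 55.1]
tcp_rot: [-1.57, 0.001, -2.766]
contact_force: [-1.1, 0.1, 0.7]
opening: 0.997
```

Request:
send_rows(series=[[0,0,0,0,0,0],[0,0,0,0,0,0],[0,0,0,0,0,0],[0,0,0,0,0,0],[0,0,0,0,0,0],[0,0,0,0,0,0],[0,0,0,0,0,0],[0,0,0,0,0,0]], gripper=0, squeeze=60)

```text
clock: 3.6
eef_pos: [632.6, -131.9, 54.7]
tcp_rot: [-1.571, 0.0, -2.766]
contact_force: [-0.5, -0.8, 2.8]
opening: 0.269
```

```bash
python3 go.py 632.5 -132 54 -158.5
```

```text
clk 3.6 pos [ 632.6 -131.9   54.7] rpy [-8.9990e+01  1.0000e-02 -1.5848e+02] F [-0.5 -0.8  2.8] T [0.02 0.03 0.  ] op 0.269 q [-0.21  0.58  1.71 -0.    0.85  0.99]
rotvec(tool,deg) [-0.01  0.02 -0.01]
delta in tool now [0.1 0.7 0.1]  after turn [0.1 0.7 0.1]
```

Gripped: the opening matches the 24 mm bar, and foot z = tcp z − 54.7. Lifting.

Request:
send_rows(series=[[0,-0.01,0,0,0,0],[0,-0.02,0,0,0,0],[0,-0.035,0,0,0,0],[0,-0.04,0,0,0,0],[0,-0.04,0,0,0,0],[0,-0.04,0,0,0,0],[0,-0.02,0,0,0,0],[0,0,0,0,0,0]])

```text
clock: 4.4
eef_pos: [633.7, -132.0, 263.0]
tcp_rot: [-1.568, 0.004, -2.766]
contact_force: [1.0, 0.3, -5.8]
opening: 0.27
```

```bash
python3 go.py 596.5 178 260 -120
```

```text
clk 4.4 pos [ 633.7 -132.   263. ] rpy [ -89.84    0.24 -158.48] F [ 1.   0.3 -5.8] T [ 0.01 -0.02  0.02] op 0.27 q [-0.21  0.36  1.55  0.    1.22  0.99]
rotvec(tool,deg) [ -0.23 -38.48  -0.18]
delta in tool now [ -79.1    2.5 -302. ]  after turn [-249.9    3.  -187.2]
```

Request:
send_rows(series=[[0,0,0,0,-6.4,0],[0,0,0,0,-6.4,0],[0,0,0,0,-6.4,0],[0,0,0,0,-6.4,0],[0,0,0,0,-6.4,0],[0,0,0,0,-6.5,0],[-0.025,0,-0.0187,0,0,0],[-0.035,0,-0.0262,0,0,0]])

```text
clock: 5.2
eef_pos: [622.2, -58.1, 256.8]
tcp_rot: [-1.574, -0.002, -2.097]
contact_force: [1.6, 0.4, -6.1]
opening: 0.268
```

Request:
send_rows(series=[[-0.035,0,-0.0262,0,0,0],[-0.035,0,-0.0262,0,0,0],[-0.035,0,-0.0262,0,0,0],[-0.035,0,-0.0262,0,0,0],[-0.03,0,-0.0225,0,0,0],[-0.02,0,-0.015,0,0,0],[0,0,0,0,0,0],[0,0,0,0,0,0]])

```text
clock: 6.0
eef_pos: [593.9, 178.4, 257.4]
tcp_rot: [-1.573, -0.003, -2.092]
contact_force: [0.4, -0.7, -4.9]
opening: 0.271
```

Request:
send_rows(series=[[0,0,0,0,0,0],[0,0,0,0,0,0]])

```text
clock: 6.2
eef_pos: [595.1, 177.2, 258.9]
tcp_rot: [-1.571, -0.001, -2.095]
contact_force: [0.4, -0.3, -6.6]
opening: 0.271
```

```bash
python3 go.py 596.5 178 260 -120; python3 - <<'E'
from h import *
import pickle
for n,b in(("side",(170,100,300,230)),("top",(160,120,290,220))):
    d=grab(n);save(d,f"pics/{n}2.png",b,4.5);pickle.dump(d,open(n+"2.pkl","wb"))
E
```

```text
clk 6.2 pos [595.1 177.2 258.9] rpy [-9.0040e+01 -6.0000e-02 -1.2005e+02] F [ 0.4 -0.3 -6.6] T [-0.04 -0.02  0.03] op 0.271 q [ 0.29  0.32  1.61 -0.    1.21  0.81]
rotvec(tool,deg) [ 0.04 -0.05  0.05]
delta in tool now [-1.5 -1.1  0.8]  after turn [-1.5 -1.1  0.8]
```

View pics/side2.png

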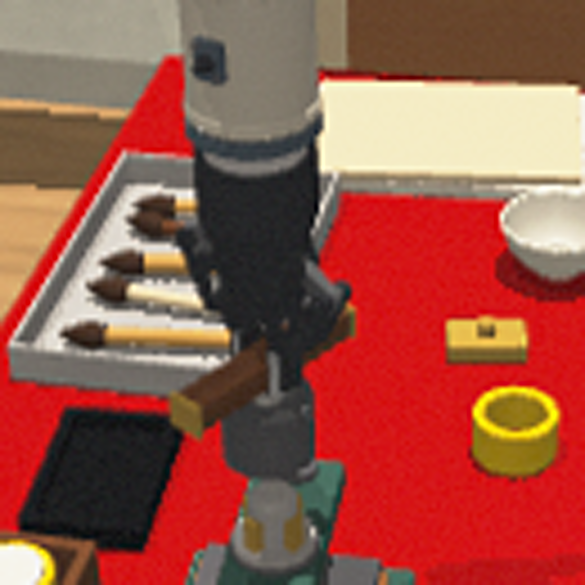

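View pics/top2.png

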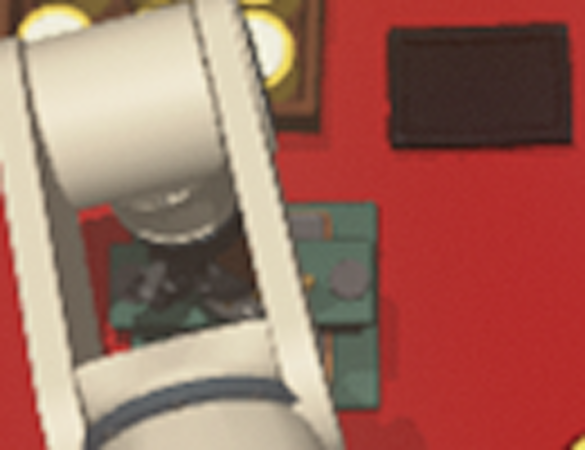

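```bash
python3 - <<'E'
from h import *
import pickle
from fit2 import cyl,core
d=pickle.load(open("side2.pkl","rb"))
b=(170,100,300,230);k=8;b2=(205,165,250,230)
im=cv2.resize(d["frame"][b2[1]:b2[3],b2[0]:b2[2],::-1],None,fx=k*1.1,fy=k*1.1,interpolation=0)
def dr(P,c):
    uv=((proj(d,P)-[b2[0]-.5,b2[1]-.5])*k*1.1).astype(np.int32)
    cv2.polylines(im,[cv2.convexHull(uv.reshape(-1,1,2))],True,c,1)
z=258.9-54.7
dr(cyl(595.1,177.2,31,z,z+46),(255,255,0))
dr(core(596.3,177.7),(255,0,255)); dr(cyl(596.3,177.7,29,125,130),(255,0,255))
cv2.imwrite("pics/ov2.png",im)
E
```

```text
(no output)
```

View pics/ov2.png

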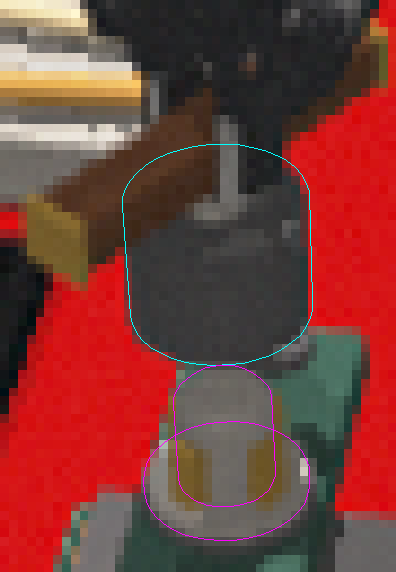

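The overlay agrees with the image to under a pixel for both the hub and the screw. Nudging 1.4 mm onto the axis and descending to just above the pilot.

Request:
send_rows(series=[[-0.0013,0.008,0.0008,0,0,0],[0,0.009,0,0,0,0],[0,0.009,0,0,0,0],[0,0.005,0,0,0,0],[0,0,0,0,0,0],[0,0,0,0,0,0]])

```text
clock: 6.9
eef_pos: [596.5, 179.1, 228.4]
tcp_rot: [-1.571, -0.0, -2.094]
contact_force: [-0.4, 0.0, -6.0]
opening: 0.267
```

```bash
python3 go.py 596.4 177.8 221 -120
```

```text
clk 6.9 pos [596.5 179.1 228.4] rpy [-9.0010e+01 -1.0000e-02 -1.1998e+02] F [-0.4  0.  -6. ] T [-0.05  0.03 -0.03] op 0.267 q [0.29 0.35 1.64 0.   1.15 0.81]
rotvec(tool,deg) [0.01 0.02 0.01]
delta in tool now [1.2 7.4 0.5]  after turn [1.2 7.4 0.5]
```

Request:
send_rows(series=[[0.001,0.003,0.0005,0,0,0],[0,0.003,0,0,0,0],[0,0.002,0,0,0,0],[0,0,0,0,0,0]])

```text
clock: 7.3
eef_pos: [596.3, 177.9, 220.2]
tcp_rot: [-1.571, -0.0, -2.094]
contact_force: [-0.1, -0.3, -5.7]
opening: 0.27
```

Request:
send_rows(series=[[0,0.002,0,0,0,0],[0,0.002,0,0,0,0],[0,0,0,0,0,0]])

```text
clock: 7.6
eef_pos: [596.2, 177.6, 216.2]
tcp_rot: [-1.571, -0.001, -2.094]
contact_force: [-1.8, -1.6, -6.1]
opening: 0.268
```

```bash
python3 go.py 596.4 177.8 211 -120
```

```text
clk 7.6 pos [596.2 177.6 216.2] rpy [-9.0010e+01 -4.0000e-02 -1.1998e+02] F [-1.8 -1.6 -6.1] T [-0.26  0.16 -0.02] op 0.268 q [ 0.29  0.36  1.65 -0.    1.13  0.81]
rotvec(tool,deg) [0.01 0.02 0.04]
delta in tool now [-0.2  5.2  0. ]  after turn [-0.2  5.2  0. ]
```

Request:
send_rows(series=[[0.0007,0.002,-0.0002,0,0,0],[0,0.002,0,0,0,0],[0,0.001,0,0,0,0],[0,0,0,0,0,0]])

```text
clock: 8.0
eef_pos: [596.0, 177.4, 211.3]
tcp_rot: [-1.571, -0.0, -2.094]
contact_force: [-0.2, -1.3, -6.4]
opening: 0.271
```

```bash
python3 go.py 596.4 177.8 207 -120
```

```text
clk 8.0 pos [596.  177.4 211.3] rpy [-9.0000e+01 -1.0000e-02 -1.1998e+02] F [-0.2 -1.3 -6.4] T [-0.21 -0.07 -0.04] op 0.271 q [ 0.29  0.37  1.66 -0.    1.11  0.81]
rotvec(tool,deg) [-0.    0.02  0.01]
delta in tool now [-0.6  4.3  0.1]  after turn [-0.6  4.3  0.1]
```

Now going down 1 mm per row through the tooth-top level (208.7), with small rocking.

Request:
send_rows(series=[[0.0003,0.001,0,0,0,0],[0,0.001,0,0,0,0],[0,0.001,0,0,0,0],[0,0.001,0,0,0,0],[0,0,0,0,0,0]])

```text
clock: 8.5
eef_pos: [595.7, 177.1, 207.3]
tcp_rot: [-1.571, -0.0, -2.094]
contact_force: [-0.3, -0.9, -5.4]
opening: 0.264
```

```bash
python3 go.py 596.4 177.8 205 -120
```

```text
clk 8.5 pos [595.7 177.1 207.3] rpy [-9.0010e+01 -2.0000e-02 -1.1998e+02] F [-0.3 -0.9 -5.4] T [-0.1   0.05  0.01] op 0.264 q [ 0.29  0.37  1.66 -0.    1.11  0.81]
rotvec(tool,deg) [0.01 0.02 0.02]
delta in tool now [-1.   2.3  0.3]  after turn [-1.   2.3  0.3]
```

Request:
send_rows(series=[[0,0.001,0,0,0,0],[0,0.001,0,0,0,0],[0,0,0,0,0,0]])

```text
clock: 8.8
eef_pos: [595.7, 177.0, 205.3]
tcp_rot: [-1.571, -0.0, -2.094]
contact_force: [-1.2, -0.9, -6.2]
opening: 0.27
```

```bash
python3 go.py 596.4 177.8 205 -120
```

```text
clk 8.8 pos [595.7 177.  205.3] rpy [-9.0010e+01 -2.0000e-02 -1.1998e+02] F [-1.2 -0.9 -6.2] T [-0.18  0.03  0.  ] op 0.27 q [ 0.29  0.37  1.67 -0.    1.1   0.81]
rotvec(tool,deg) [0.01 0.02 0.02]
delta in tool now [-1.   0.3  0.3]  after turn [-1.   0.3  0.3]
```

No contact 3.4 mm below the tooth tops, so the teeth appear meshed. I'll keep lowering gently, with a slight rock as the task asks.

Request:
send_rows(series=[[0,0.001,0,0,1.5,0],[0,0.001,0,0,-1.5,0],[0,0.001,0,0,-1.5,0],[0,0.001,0,0,1.5,0],[0,0,0,0,0,0]])

```text
clock: 9.3
eef_pos: [595.7, 177.1, 201.3]
tcp_rot: [-1.571, -0.0, -2.096]
contact_force: [0.4, -1.9, -5.9]
opening: 0.274
```

```bash
python3 go.py 596.4 177.8 187 -120; python3 - <<'E'
from h import *
d=grab("side");save(d,"pics/side3.png",(195,150,265,240),6)
E
```

```text
clk 9.3 pos [595.7 177.1 201.3] rpy [-9.0010e+01 -1.0000e-02 -1.2007e+02] F [ 0.4 -1.9 -5.9] T [-0.3   0.15 -0.05] op 0.274 q [ 0.29  0.38  1.67 -0.    1.1   0.81]
rotvec(tool,deg) [ 0.01 -0.07  0.01]
delta in tool now [-1.  14.3  0.2]  after turn [-1.  14.3  0.2]
```

View pics/side3.png

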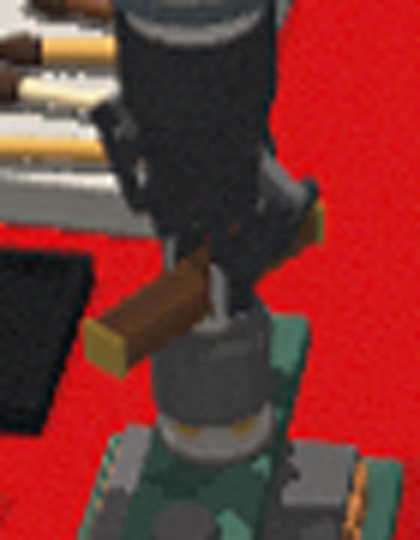

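The picture shows the hub at (215,380) over the teeth, with only the lower parts of the teeth still visible at (185,425) and (245,425). It is meshed. Lowering the rest.

Request:
send_rows(series=[[0.0003,0.002,0,0,0,0],[0,0.002,0,0,0,0],[0,0.002,0,0,0,0],[0,0.002,0,0,0,0],[0,0.002,0,0,0,0],[0,0,0,0,0,0]])

```text
clock: 9.95
eef_pos: [595.6, 176.9, 191.1]
tcp_rot: [-1.571, -0.0, -2.094]
contact_force: [-0.7, -1.6, -6.4]
opening: 0.27
```

Request:
send_rows(series=[[0,0.001,0,0,0,0],[0,0.001,0,0,0,0],[0,0.001,0,0,0,0],[0,0.001,0,0,0,0],[0,0,0,0,0,0]])

```text
clock: 10.45
eef_pos: [595.6, 176.9, 187.4]
tcp_rot: [-1.571, -0.0, -2.094]
contact_force: [-0.9, -0.9, -6.5]
opening: 0.269
```

```bash
python3 go.py 596.4 177.8 185 -120
```

```text
clk 10.45 pos [595.6 176.9 187.4] rpy [ -90.     -0.   -119.98] F [-0.9 -0.9 -6.5] T [-0.29  0.14  0.  ] op 0.269 q [ 0.29  0.39  1.68 -0.    1.07  0.81]
rotvec(tool,deg) [0.   0.02 0.  ]
delta in tool now [-1.2  2.4  0.2]  after turn [-1.2  2.4  0.2]
```

Request:
send_rows(series=[[0,0.001,0,0,0,0],[0,0.001,0,0,0,0],[0,0.0005,0,0,0,0],[0,0,0,0,0,0]])

```text
clock: 10.85
eef_pos: [595.7, 176.9, 184.9]
tcp_rot: [-1.571, -0.0, -2.094]
contact_force: [0.3, -2.2, -4.5]
opening: 0.274
```

Request:
send_rows(series=[[0,0.0005,0,0,0,0],[0,0.0005,0,0,0,0],[0,0,0,0,0,0]])

```text
clock: 11.15
eef_pos: [595.8, 176.9, 184.7]
tcp_rot: [-1.57, 0.0, -2.094]
contact_force: [-2.2, -3.6, 2.9]
opening: 0.271
```

The hub is on the collar: force rose by 8 N at exactly z = 184.7. Turning clockwise.

Request:
send_rows(series=[[0,0,0,0,3,0],[0,0,0,0,4,0],[0,0,0,0,4,0],[0,0,0,0,4,0],[0,0,0,0,4,0],[0,0,0,0,4,0]])

```text
clock: 11.75
eef_pos: [595.6, 176.5, 184.7]
tcp_rot: [-1.57, -0.0, -2.498]
contact_force: [-3.9, -5.0, 3.7]
opening: 0.27
```

```bash
python3 go.py 595.7 176.9 184.7 -143
```

```text
clk 11.75 pos [595.6 176.5 184.7] rpy [-8.9970e+01 -1.0000e-02 -1.4312e+02] F [-3.9 -5.   3.7] T [-0.75  0.86  0.17] op 0.27 q [ 0.29  0.39  1.69 -0.    1.06  1.21]
rotvec(tool,deg) [-0.03 -0.12  0.01]
delta in tool now [-0.3 -0.  -0.3]  after turn [-0.3 -0.  -0.3]
```

Request:
send_rows(series=[[0.0004,0,0,0,3,0],[0,0,0,0,3,0],[0,0,0,0,3,0],[0,0,0,0,0,0]])

```text
clock: 12.15
eef_pos: [595.4, 176.4, 184.7]
tcp_rot: [-1.57, 0.0, -2.654]
contact_force: [-3.0, -4.4, 3.2]
opening: 0.271
```

```bash
python3 go.py 595.7 176.9 184.7 -152
```

```text
clk 12.15 pos [595.4 176.4 184.7] rpy [-8.9980e+01  1.0000e-02 -1.5207e+02] F [-3.  -4.4  3.2] T [-0.61  0.79  0.02] op 0.271 q [ 0.29  0.39  1.69 -0.    1.06  1.37]
rotvec(tool,deg) [-0.02 -0.07 -0.01]
delta in tool now [-0.5 -0.  -0.3]  after turn [-0.5 -0.  -0.3]
```

Request:
send_rows(series=[[0.0003,0,0,0,2,0],[0,0,0,0,2,0],[0,0,0,0,2,0],[0,0,0,0,2,0]])

```text
clock: 12.55
eef_pos: [595.2, 176.4, 184.7]
tcp_rot: [-1.571, 0.0, -2.793]
contact_force: [-3.4, -3.2, 2.6]
opening: 0.274
```

```bash
python3 go.py 595.7 176.9 184.7 -160
```

```text
clk 12.55 pos [595.2 176.4 184.7] rpy [-8.9990e+01  3.0000e-02 -1.6004e+02] F [-3.4 -3.2  2.6] T [-0.51  0.65  0.22] op 0.274 q [ 0.29  0.39  1.69 -0.    1.06  1.51]
rotvec(tool,deg) [-0.01 -0.04 -0.03]
delta in tool now [-0.6  0.  -0.3]  after turn [-0.6  0.  -0.3]
```

Request:
send_rows(series=[[0,0,0,0,2,0],[0,0,0,0,2,0],[0,0,0,0,2,0],[0,0,0,0,2,0]])

```text
clock: 12.95
eef_pos: [595.2, 176.5, 184.7]
tcp_rot: [-1.571, 0.001, -2.933]
contact_force: [-3.1, -2.4, 3.0]
opening: 0.272
```

```bash
python3 go.py 595.7 176.9 184.7 -168
```

```text
clk 12.95 pos [595.2 176.5 184.7] rpy [-9.0000e+01  4.0000e-02 -1.6804e+02] F [-3.1 -2.4  3. ] T [-0.39  0.66  0.24] op 0.272 q [ 0.29  0.39  1.69 -0.    1.06  1.65]
rotvec(tool,deg) [-0.   -0.04 -0.04]
delta in tool now [-0.5  0.  -0.3]  after turn [-0.5  0.  -0.3]
```

Request:
send_rows(series=[[0,0,0,0,2,0],[0,0,0,0,2,0],[0,0,0,0,2,0]])

```text
clock: 13.25
eef_pos: [595.4, 176.4, 184.7]
tcp_rot: [-1.57, 0.001, -3.035]
contact_force: [-3.2, -3.3, 3.5]
opening: 0.269
```

```bash
python3 go.py 595.7 176.9 184.7 -174
```

```text
clk 13.25 pos [595.4 176.4 184.7] rpy [-8.9960e+01  7.0000e-02 -1.7391e+02] F [-3.2 -3.3  3.5] T [-0.41  0.54  1.84] op 0.269 q [ 0.29  0.39  1.69 -0.    1.06  1.75]
rotvec(tool,deg) [-0.04  0.09 -0.07]
delta in tool now [-0.3  0.  -0.5]  after turn [-0.3  0.  -0.5]
```

Request:
send_rows(series=[[0,0,0,0,2,0],[0,0,0,0,2,0]])

```text
clock: 13.45
eef_pos: [596.0, 176.5, 184.8]
tcp_rot: [-1.57, 0.002, -3.103]
contact_force: [-1.9, -2.7, 2.3]
opening: 0.268
```

```bash
python3 go.py 595.7 176.9 184.7 -178
```

```text
clk 13.45 pos [596.  176.5 184.8] rpy [-8.9950e+01  1.4000e-01 -1.7781e+02] F [-1.9 -2.7  2.3] T [-0.36  0.17  2.89] op 0.268 q [ 0.29  0.39  1.69 -0.    1.06  1.82]
rotvec(tool,deg) [-0.05  0.19 -0.14]
delta in tool now [ 0.2  0.1 -0.4]  after turn [ 0.2  0.1 -0.4]
```

Torque climbed to 2.9 N m after about 54°, so this is the firm stop. I'll relax the twist slightly, then release.

Request:
send_rows(series=[[0,0,0,0,-2,0],[0,0,0,0,0,0]])

```text
clock: 13.65
eef_pos: [595.9, 176.5, 184.8]
tcp_rot: [-1.57, 0.002, -3.068]
contact_force: [-1.0, -3.6, 2.0]
opening: 0.27
```

```bash
python3 go.py 595.7 176.9 184.7 -178
```

```text
clk 13.65 pos [595.9 176.5 184.8] rpy [-8.9970e+01  1.3000e-01 -1.7581e+02] F [-1.  -3.6  2. ] T [-0.42 -0.02  1.59] op 0.27 q [ 0.29  0.39  1.69 -0.    1.06  1.78]
rotvec(tool,deg) [-0.03  2.19 -0.13]
delta in tool now [ 0.2  0.1 -0.4]  after turn [ 0.2  0.1 -0.4]
```

Request:
send_rows(series=[[0,0,0,0,0,0],[0,0,0,0,0,0],[0,0,0,0,0,0],[0,0,0,0,0,0],[0,0,0,0,0,0],[0,0,0,0,0,0],[0,0,0,0,0,0],[0,0,0,0,0,0]], gripper=1)

```text
clock: 14.45
eef_pos: [595.1, 176.5, 184.0]
tcp_rot: [-1.571, 0.0, -3.071]
contact_force: [-0.2, -0.6, -0.1]
opening: 0.999
```

```bash
python3 go.py 595.7 176.9 184.7 -178
```

```text
clk 14.45 pos [595.1 176.5 184. ] rpy [ -90.      0.   -175.98] F [-0.2 -0.6 -0.1] T [ 0.01 -0.04  0.01] op 0.999 q [0.29 0.39 1.69 0.   1.06 1.79]
rotvec(tool,deg) [ 0.    2.02 -0.  ]
delta in tool now [-0.6 -0.7 -0.4]  after turn [-0.6 -0.7 -0.4]
```

Released, with no residual force. Retreating up, then back and aside to look.

Request:
send_rows(series=[[0,-0.005,0,0,0,0],[0,-0.01,0,0,0,0],[0,-0.02,0,0,0,0],[0,-0.03,0,0,0,0],[0,-0.035,0,0,0,0],[0,-0.03,0,0,0,0],[0,0,0.03,0,0,0],[0,0,0.045,0,0,0]])

```text
clock: 15.25
eef_pos: [601.0, 102.7, 316.5]
tcp_rot: [-1.572, 0.004, -3.068]
contact_force: [0.4, -0.2, -0.6]
opening: 0.999
```

Request:
send_rows(series=[[0.02,0,0.045,0,0,0],[0.02,0,0.045,0,0,0],[0.02,0,0.045,0,0,0],[0.02,0,0.045,0,0,0],[0.02,0,0.045,0,0,0],[0.02,0,0.03,0,0,0],[0,0,0,0,0,0],[0,0,0,0,0,0]])

```text
clock: 16.05
eef_pos: [498.4, -161.7, 315.0]
tcp_rot: [-1.571, 0.001, -3.074]
contact_force: [0.5, 1.0, -0.0]
opening: 1.004
```

```bash
python3 go.py; python3 - <<'E'
from h import *
import pickle
for n in("side","top"):
    d=grab(n);save(d,f"pics/{n}4.png");pickle.dump(d,open(n+"4.pkl","wb"))
    b=(195,130,270,240) if n=="side" else (170,130,260,220)
    save(d,f"pics/{n}4c.png",b,5)
    W=cloud(d)[b[1]:b[3],b[0]:b[2]].reshape(-1,3)
    q=W[(W[:,2]>190)&(W[:,2]<225)]
    c=q[:,:2].mean(0);u,sv,vt=np.linalg.svd(q[:,:2]-c,full_matrices=False);e=(q[:,:2]-c)@vt.T
    print(n,len(q),c,c+(e.max(0)+e.min(0))/2@vt,"ztop",np.percentile(q[:,2],[5,50,75,95]),np.degrees(np.arctan2(vt[0,1],vt[0,0])))
E
```

```text
clk 16.05 pos [ 498.4 -161.7  315. ] rpy [-8.999e+01  8.000e-02 -1.761e+02] F [ 0.5  1.  -0. ] T [ 0.   -0.05 -0.04] op 1.004 q [-0.32  0.12  1.75  0.    1.27  1.19]
side 463 [594.57410901 183.16134633] [596.91383355 178.24122356] ztop [193.02356708 208.94491585 211.69016536 213.98325294] -170.28908763136215
top 364 [593.21275111 175.2661646 ] [594.77703197 176.22807026] ztop [203.65610452 210.82970156 212.62811893 215.14786971] -169.88204138930067
```

View pics/side4c.png

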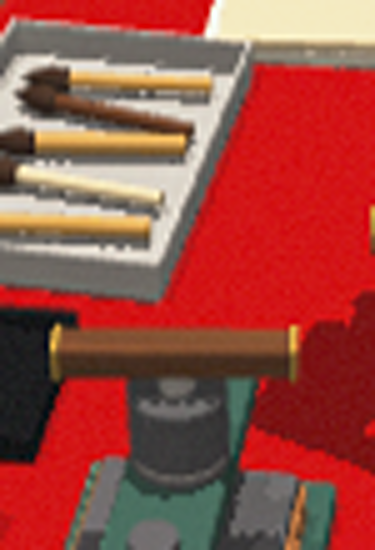

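View pics/top4.png

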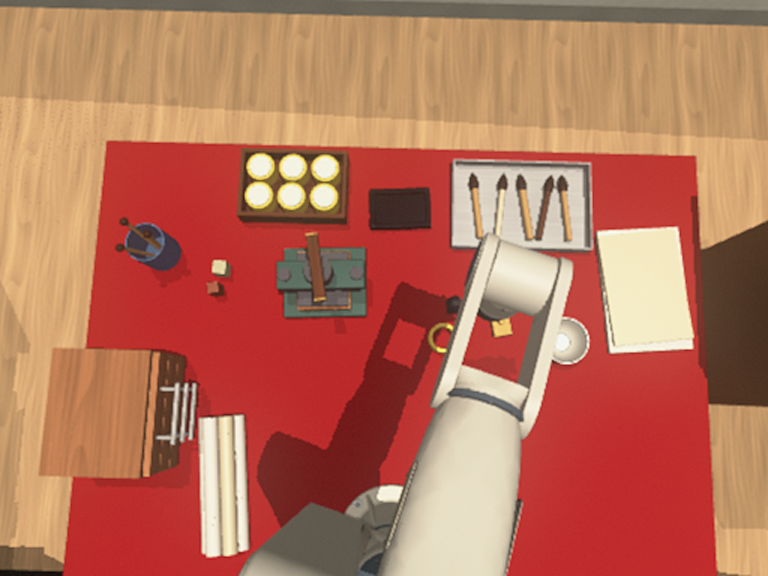

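```bash
python3 - <<'E'
from h import *
import pickle
from scipy.optimize import minimize
def barP(x,y,a,z0=190,z1=212):
    L=np.array([[i*70,j*12,k] for i in(-1,1) for j in(-1,1) for k in(z0,z1)],float)
    c,sn=np.cos(a),np.sin(a)
    return np.c_[c*L[:,0]-sn*L[:,1]+x,sn*L[:,0]+c*L[:,1]+y,L[:,2]]
for nm,b in(("top",(195,148,228,208)),("side",(200,188,262,212))):
    d=pickle.load(open(nm+"4.pkl","rb"));z=cloud(d)[b[1]:b[3],b[0]:b[2],2]
    H=cv2.cvtColor(d["frame"][b[1]:b[3],b[0]:b[2]],cv2.COLOR_RGB2HSV).astype(int)
    m=((H[...,0]>3)&(H[...,0]<32)&(H[...,1]>70)&(z>175)).astype(np.float32)
    best=None
    for a in(3,6,10):
        x0=np.array([595.5,176.5,np.radians(a)])
        for dz in(0,):
            f=lambda q:((hullmask(d,barP(*q),b)-m)**2).sum()
            o=minimize(f,x0,method="Nelder-Mead",options=dict(initial_simplex=[x0,x0+[3,0,0],x0+[0,3,0],x0+[0,0,.06]],xatol=.01,fatol=.01))
            if best is None or o.fun<best.fun:best=o
    print(nm,best.x[:2],np.degrees(best.x[2]),best.fun,m.sum())
    for off in(0,3,6): print(off,f([best.x[0],best.x[1],best.x[2]]) if off==0 else min(((hullmask(d,barP(best.x[0],best.x[1],best.x[2],190+off,212+off),b)-m)**2).sum() for _ in[0]))
E
```

```text
top [595.43507685 177.21777477] 10.225540367725008 32.0390625 356.0
0 32.039062
3 33.027344
6 36.578125
side [597.10594881 178.20553095] 9.985273794424417 62.71484375 467.0
0 62.714844
3 74.85547
6 126.92969
```

The bar rests at about -170°. Torque jumped from 0.24 N m at -168° to 1.84 N m at -174°, so the stop is at the bar's resting angle and the pads yielded beyond it. The hub is seated and the bystanders are where they were. Handing in.

```bash
python3 -c "
from rig import r
print(r.sign_off())"
```

```text
the job is handed in; nothing more can be done
None
```

The larger T-handle is on the press screw, seated on its collar and turned clockwise to the stop. I let go, moved the arm clear and handed the job in at about 16 s; no verdict is reported.

- **Meshing:** I set the bar to the tooth angle measured in the images (about 60°). The teeth meshed on the way down with only a 1.5° rock either way. Up to the collar the vertical force stayed near the handle's own weight, and touching down on it added about 8 N.
- **Seating:** the gripper stopped at 184.7 mm, the height expected for fully home. In the final side view the hub stands on the collar with no teeth showing. The bar fits put it at (595.4, 177.2) in the top view and (597.1, 178.2) in the side view, against a screw axis of about (596.5, 178), so within about 2 mm.
- **Stop:** turning took about 0.2 N m, then the torque rose to 2.9 N m after about 50° of bar rotation. The tool ended up about 6° further round than the bar, which rests at about 10°. I read that as the pads giving way against the stop, not the screw still turning. I could not read the screw's angle directly.
- **Other things on the table:** by eye in the final top view, none has moved. The brass weight and the tape roll were partly hidden by the arm, so I checked those only in part.

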